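Mark a brass plate in the hand press under its spring clip

TASK

Lay the brass plate from the wooden offcut flat on the bed of the green hand press, its end under the die and home against the end stop and the two side pins, and swing the spring clip over its edge so that the clip holds it (if the clip stands in the way of loading, swing it aside first). With the clip on, push the palm knob all the way down to mark the plate and let it come back up; then swing the clip clear while the plate stays on the bed, draw the plate out and lay it down flat in the free half of the blue tray, beside the plate already there. Do not drop the plate, and leave everything else on the bench where it is.

Things in the scene. Friction and masses are not known exactly. Their poses are not given: they have to be found in the camera images.
- press: Fixed green hand press. Origin on the ram's axis at bench level; z up, +x to its column (back), -x to its open front, +y the side-pin side, -y the clip side. In its frame, mm: steel bed top z 45, x -155 to 60, y -100 to 100. The guide boss (22 radius about the axis), with overarm and column behind it, fills z 120 to 195 over the bed's back; the front is open above.
- plate_home (a point): Centre of the plate when home on the bed: press frame x -55, y 0, z 48 mm, axes as the press; the plate lies along x, either end in, either face up. Its inner end then meets the end stop (10 high block, face at x 15) and its +y edge the two side pins (8 dia, 5 high, at x -45 and -118, touching along y 20).
- die (a point): Centre of the die's underside (14 mm square, in a 22 dia holder), on the ram's axis, 24.5 mm above the bed at rest. The plate's inner end must come under it, so slide the plate in from the front, over the pins and under the die, then set it down; hold it near its outer end (about 30 mm out from its centre) to stay clear of the boss.
- press_ram (a joint): Travel of the ram, m: 0 at rest (up), 0.018 fully down (die on the plate). Its spring pushes it back up: 6 N at the start of the stroke, about 12 N at the bottom, where it meets a solid stop.
- palm_top (a point): Centre of the flat top of the black palm knob on the ram (44 dia; the flat is 34 dia), 252 mm above the bench at rest. Push it straight down.
- clip (a joint): Swing of the spring clip about its pivot screw, rad: 0 when it points along the press's +y, square onto the plate's edge (its end stop); grows anticlockwise from above; 1.57 points to the press's front (-x). Limit 2.3. It stays where it is left (about 1 N at the stud moves it). On when below 0.35, clear of the plate above 0.9, clear of fingers beside the plate above 1.3. May start anywhere from 0.1.
- clip_pivot (a point): Centre of the clip's pivot screw at bed level, in the press frame x -80, y -80, z 45 mm.
- clip_stud (a point): Middle of the red upright finger stud on the clip: a round post 12 dia, 24 high (its foot is 9 mm and its top 33 mm above the bed), 38 mm from the pivot screw's axis along the clip. Pinch it and carry it round the pivot on a level arc. Swung to 0 it rides up the plate's edge by itself and nudges the plate (about 4 N) to stop and pins.
- clip_blade: The clip's spring steel strip, 12 wide, 74 long, its underside 7 mm above the bed; 66 mm from the pivot it has a round foot (ball of 6 radius) whose underside hangs 4.8 mm above the bed, so on a 6 mm plate it is lifted 1.2 mm and presses with 2.5 to 3 N. Origin on the pivot axis at bed level; its +y runs along the strip to the foot. The tip may be lifted some 10 mm.
- plate: The brass plate to mark, 140 x 40 x 6 mm, about 0.28 kg, two dark screw holes, symmetrical; origin at the centre of its underside, x along its length. It lies at the start on the offcut, its long edges overhanging 7 mm.
- plate_center (a point): Centre of that plate (3 mm above its underside), x along its length, z up.
- offcut: Fixed wooden strip 110 x 26 x 18 mm under the brass plate at the start, lengthwise beneath it; origin under its centre.
- tray: Fixed blue open tray, outside 200 (its x) x 170 (its y) x 24 mm high, walls and floor 4 mm; origin under its centre. The plate already marked lies lengthwise along x in the half towards its -y wall (centre at about y -53).
- tray_place (a point): Middle of the free half of the tray's floor (25 mm from the tray's centre towards +y), on the floor's surface, axes as the tray.
- marked_plate_center (a point): Centre of the plate already marked (same size, with a dark square mark at one end); leave it.
- brush: Small brush, 150 mm long, lying beside the offcut; leave it.
- die_block: Wooden block with spare steel dies, 70 x 45 x 40 mm, beside the press; leave it.
- oil_can: Copper oil can, 52 dia, 115 mm high, beside the press on the clip side; leave it.
- mug: White mug, 76 dia, 85 mm high; leave it.
- candle_glass: Amber candle glass, 68 dia, 55 mm high; leave it.
- match_box: Yellow match box, 55 x 36 x 15 mm; leave it.
- hammer: Hammer, 240 mm long, lying on the right; leave it.
Things that resemble listed ones, but are neither listed nor needed, are in the scene too. What is shaped like the plate but purple or turquoise is not meant.

How it is judged:
On the way, in this order (a step that is already met when the one before it is completed fails the run):
1. the plate lies home on the bed against stop and pins with the clip over its edge, let go by the fingers (x of plate_center in the frame of press between -0.0585 and -0.0515 m and y of plate_center in the frame of press between -0.0035 and 0.0035 m and z of plate_center in the frame of press below 0.0505 m and angle between the x axis of plate_center and the x axis of press, either way round below 0.05 rad and value of joint clip below 0.35 rad and contact force between clip_blade and plate above 0.5 N and contact force between the fingers and plate below 0.1 N), for 0.2 s.
2. the die is brought fully down on the clipped plate (x of plate_center in the frame of press between -0.0585 and -0.0515 m and y of plate_center in the frame of press between -0.0035 and 0.0035 m and z of plate_center in the frame of press below 0.0505 m and angle between the x axis of plate_center and the x axis of press, either way round below 0.05 rad and value of joint clip below 0.35 rad and contact force between clip_blade and plate above 0.5 N and value of joint press_ram above 0.016 m), for 0.1 s.
3. the ram is up again and the clip swung clear, the plate still on the bed (value of joint press_ram below 0.003 m and value of joint clip above 0.9 rad and contact force between clip_blade and plate below 0.05 N and z of plate_center in the frame of press between 0.045 and 0.052 m and x of plate_center in the frame of press between -0.075 and -0.045 m and y of plate_center in the frame of press between -0.02 and 0.02 m and contact force between the fingers and plate below 0.1 N), for 0.1 s.
At the end, for the whole second after the job is handed in: The plate lies flat on the tray's floor (centre under 9.5 mm above the tray's underside), wholly in the free half beside the marked plate, released and at rest (under 0.02 m/s); the clip is swung clear (above 0.9 rad, off the plate) and the ram is up (within 3 mm) (x of plate_center in the frame of tray between -0.027 and 0.027 m and y of plate_center in the frame of tray between -0.012 and 0.062 m and z of plate_center in the frame of tray below 0.0095 m and linear speed of plate below 0.02 m/s and value of joint clip above 0.9 rad and contact force between clip_blade and plate below 0.05 N and value of joint press_ram below 0.003 m); the robot touches nothing.
It fails at once if the die brought down more than 8 mm while the clip does not hold the plate (value of joint press_ram above 0.008 m and not (value of joint clip below 0.35 rad and contact force between clip_blade and plate above 0.5 N)).
It fails at once if the plate dropped or thrown (over 0.6 m/s out of the fingers) (linear speed of plate above 0.6 m/s and contact force between the fingers and plate below 0.05 N).
It fails at once if a bystander (the marked plate in the tray, the brush, the die block, the oil can, the mug, the candle glass, the match box, the hammer) moved by more than 20 mm (distance of any of marked_plate_center, brush, die_block, oil_can, mug, candle_glass, match_box, hammer from where it was at the start of the episode above 0.02 m).
It also fails if it takes over 72 s, if anything falls off the work surface, if the arm or the gripper's body presses on something with over 40 N, if the wrist force passes 120 N, or if a joint passes its speed limit or range.

ROBOT

A 7-joint arm with a two-finger parallel gripper is mounted at the origin on the work surface. World frame = base frame: x ahead of the robot, y to its left, z up, the work surface at z = 0. Lengths are in m, angles in rad, forces in N, time in s.
With the tool pointing down it reaches from about 0.35 to 0.9 m from the base axis. Payload 8.1 kg.
Tool frame: the origin (TCP) lies at the very end of the fingers, on their centre line; the grasp point (between the pads) lies 19 mm behind it; z points along the fingers, x is the direction in which the jaws open and shut, and the axes are right-handed (so a half turn about z gives the same grasp; the last joint's range is limited). The gripper opens to 92 mm and grips with 3 to 60 N. Pads are 19 mm wide; open, the fingers measure 130 mm over their backs; the gripper's body (75 mm by 190 mm) begins 47 mm behind the grasp point.
Start: joints at [1.024, 0.434, 0.025, 1.573, -0.012, 1.134, -0.075], TCP at [0.268, -0.564, 0.227] pointing down, gripper open.
Joint ranges: [-2.62, 2.62], [-0.44, 2.09], [-1.27, 1.32], [0.08, 2.57], [-1.32, 4.46], [0.12, 2], [-2.74, 2.74]. Speed limits (rad/s): [2.22, 2.22, 3.01, 3.01, 3.14, 3.14, 3.14].

INTERFACE

Orientations are given as a rotation vector (axis times angle).
In Python, from cell import status, viewer, arm gives the robot as it stands.
- The arm moves only by the tool jog_arm, never from a script. Its argument "commands" is text: rows parted by semicolons, each of 7 numbers parted by spaces: the closure, from -1 (fully open) to 1 (shut), then the shift along the world's x, y, z normalised to -1 to 1, where 1 is 0.3 m, then the turn, a rotation vector about the world's x, y, z normalised to -1 to 1, where 1 is 2 pi rad. In form: jaw dx dy dz wx wy wz; .... A call has exactly 5 rows; each row shifts and turns the commanded pose from where the row before left it; what a row does not reach is not made up. A row lasts 1/10 s, in which the tool goes at most 50 mm and 8.59 degrees, less where a joint would pass 70% of its speed; a pose out of reach is approached as far as the arm can. A call with a number of a shift or a turn outside -1 to 1 is refused whole. A call with a gripper value outside its range is refused whole. The fingers move at their own pace and stop on an object; "force" is the grip in N (left out, the last holds). Time passes only in rows, so rows that do not move let the fingers close, or fill a call up. It gives the time, the measured TCP pose, the force and the opening at its end, in the units of the state.
- status.observe(): the state, without advancing time (a new reading comes with each control period).
- viewer.get_image(name): name is "scene" or "top" or "wrist"; returns a dict with "pixels" (400x640x3 uint8, red, green, blue), "z_map" (400x640 float32, m along the optical axis (not along the pixel's ray), 0 where there is no reading), "camera_matrix" (3x3 intrinsics, pixels), "R" (3x3) and "t" (3): a world point X has camera coordinates R X + t. Camera axes: x right, y down, z forward; pixel columns grow to the right and rows downward; lengths in m; the calibration is good to about 2 mm. A picture is of the moment at which its call begins.
- arm.sign_off(): hands the job in, once; it reports no verdict.
The state is a dict: "clock": time; "joints": joint angles; "dq": joint speeds; "joint_efforts": joint torques, N m; "position": TCP position; "ee_rot": TCP orientation; "force": force on the tool from outside, world axes, zero at the start; "ft_torque": the same for the moment, N m; "width": opening from 0.0 (shut) to 1.0 (fully open).
Only numpy, scipy, OpenCV 4.12 (cv2) and the standard library are available. Lean on these libraries where they do the work, as an engineer would, in place of code of your own. Each camera call takes 0.05 s, during which the arm holds its last target. There are 200 camera calls.

## Working session

There is one attempt and no reset: what is moved stays moved. The work goes in short steps, Python scripts to look and compute and a tool call to move; the robot and the scene stay as the last step left them, time stands still between calls to the robot, and variables do not carry over. Pictures are saved under pics/ and viewed, about 8 in all and at most 12, crops included, and the job is handed in when it is done.

Besides the shell and the picture viewer there is one more tool, called after "Request:" in YAML: its name, and indented under it one key for each argument. jog_arm: Moves the arm, as the interface text tells. Scaled input: -1 to 1 covers 0.3 m each way for a shift and 2 pi rad each way for a turn. Its arguments: {"type":"object","properties":{"commands":{"type":"string"},"force":{"type":"number"}},"required":["commands"]}

```bash
ls; mkdir -p pics
cat > h.py <<'E'
import numpy as np, cv2
from cell import status, viewer, arm
def grab(n,save=None):
    d=viewer.get_image(n)
    if save: cv2.imwrite(f'pics/{save}.png',d['pixels'][:,:,::-1])
    np.savez(f'/tmp/{n}.npz',**d)
    return d
def load(n): return dict(np.load(f'/tmp/{n}.npz'))
def ray(d,u,v,z):
    K,R,t=map(np.asarray,(d['camera_matrix'],d['R'],d['t']))
    c=-R.T@t; r=R.T@np.linalg.inv(K)@np.array([u,v,1.]); return c+r*(z-c[2])/r[2]
def cloud(d):
    K,R,t=map(np.asarray,(d['camera_matrix'],d['R'],d['t'])); Z=d['z_map']
    v,u=np.mgrid[:Z.shape[0],:Z.shape[1]]
    P=np.stack([(u-K[0,2])/K[0,0]*Z,(v-K[1,2])/K[1,1]*Z,Z],-1)
    return (P-t)@R
def proj(d,X):
    p=d['camera_matrix']@(d['R']@np.asarray(X)+d['t']); return p[:2]/p[2]
E
python3 - <<'E'
from h import *
print(status.observe())
a=grab('top','top0');b=grab('scene','scene0')
for d in(a,b):print(d['camera_matrix'],d['R'],d['t'])
E
```

```text
pics
{'clock': 0.0, 'joints': array([ 1.02439815,  0.43522183,  0.02496173,  1.57414131, -0.01158769,
        1.1339794 , -0.07508569]), 'dq': array([ 6.52402778e-04, -2.02669570e-03, -7.82665236e-04, -3.41041716e-04,
       -1.96532461e-05, -8.68579892e-04,  2.21798059e-03]), 'joint_efforts': array([ 1.49341460e-03, -6.67849231e+01,  9.85989086e-01, -3.14455712e+01,
       -6.03735773e-02,  4.27912152e-02,  1.92550501e-04]), 'position': array([ 0.26807909, -0.56399999,  0.22592846]), 'ee_rot': array([-2.65522722e+00,  1.67774006e+00,  2.24882123e-03]), 'force': array([-0.22504116,  0.45058342, -0.00716906]), 'ft_torque': array([ 0.00570635,  0.0257624 , -0.01067088]), 'width': 1.0015283152729775}
[[425.31521567   0.         326.24154432]
 [  0.         425.31521567 201.64990823]
 [  0.           0.           1.        ]] [[ 0.0065409  -0.99988289 -0.01383562]
 [-0.99804269 -0.0056671  -0.06227896]
 [ 0.06219326  0.0142159  -0.99796288]] [-0.14821301  0.50428255  1.3182844 ]
[[362.58429702   0.         321.69010303]
 [  0.         362.58429702 199.70686635]
 [  0.           0.           1.        ]] [[-0.79885559  0.60151486  0.00310285]
 [ 0.49839787  0.66477923 -0.55647834]
 [-0.33679269 -0.44299938 -0.83085633]] [ 0.49804805 -0.04841969  1.53869587]
```

View pics/top0.png

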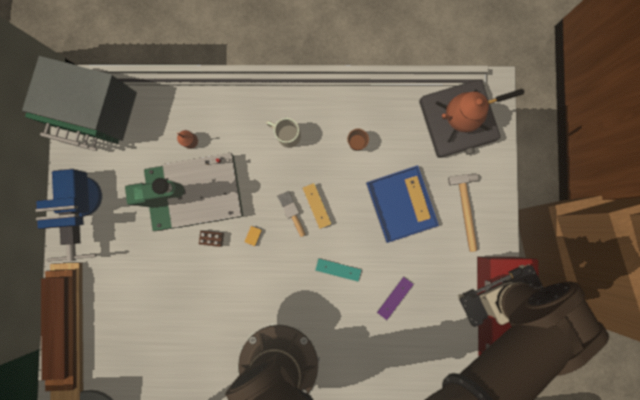

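View pics/scene0.png

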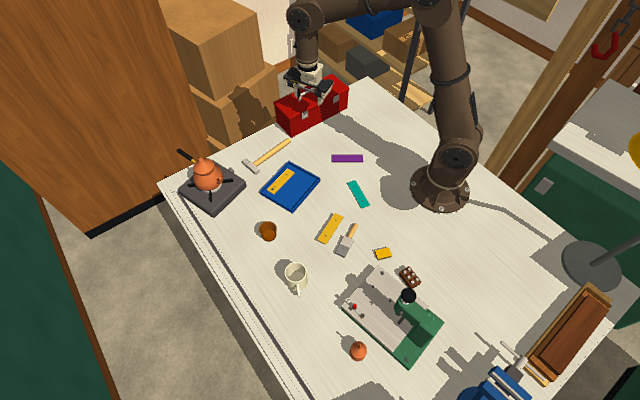

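Top view: the brass plate is at (316,206). Lookalikes are the marked plate in the tray at (418,199), the match box at (255,236), the turquoise strip at (339,269) and the purple one at (395,298). The press is at (195,190), front facing right, with the clip near (220,160). I choose (316,206), the lone brass plate on the offcut.

```bash
cat > m.py <<'E'
from h import *
d=load('top');P=cloud(d);px=d['pixels'];hsv=cv2.cvtColor(px,cv2.COLOR_RGB2HSV)
def comps(mask,name,amin=15):
    n,l,s,c=cv2.connectedComponentsWithStats(mask.astype(np.uint8))
    for i in range(1,n):
        if s[i,4]<amin: continue
        m=l==i; z=np.median(P[m][:,2]); cs=cv2.findContours(m.astype(np.uint8),0,1)[0][0]
        Q=np.array([ray(d,*p,z)[:2] for p in cs[:,0].astype(float)],np.float32)*1000
        r=cv2.minAreaRect(Q); bp=cv2.boxPoints(r)
        print(name,'px',c[i].round(1),'n',s[i,4],'z',round(float(z)*1000,1),'rect',np.round(r[0],1),np.round(r[1],1),round(r[2],1))
H,S,V=[hsv[...,i] for i in range(3)]
comps((H>16)&(H<30)&(S>120)&(V>120),'yellow')
comps((H>105)&(H<125)&(S>120),'blue',200)
comps((H>50)&(H<80)&(S>60),'green',100)
comps(((H<8)|(H>172))&(S>110)&(V>60),'red',4)
Z=P[...,2]
box=(P[...,0]>.35)&(P[...,0]<.8)&(P[...,1]>.0)&(P[...,1]<.6)
comps(box&(Z>.037)&(Z<.054),'bed',300)
comps(box&(Z>.18)&(Z<.21),'arm',30)
comps(box&(Z>.235)&(Z<.27),'knob',20)
E
python3 m.py
python3 - <<'E'
from h import *
d=load('top')
cv2.imwrite('pics/c1.png',cv2.resize(d['pixels'][130:250,100:340,::-1],None,fx=3.3,fy=3.3,interpolation=cv2.INTER_CUBIC))
E
```

```text
yellow px [491.8 100.6] n 20 z 156.6 rect [ 785.1 -613.9] [ 7.6 18.6] 14.4
yellow px [417.4 198.8] n 493 z 9.2 rect [ 517.5 -430.6] [135.2  36.7] 17.4
yellow px [316.6 205.6] n 501 z 23.0 rect [ 492.5 -115.4] [135.9  35.9] 23.1
yellow px [252.7 235.5] n 190 z 14.2 rect [398.   83.9] [34.7 53.9] 67.6
yellow px [ 54.9 267.2] n 40 z 21.5 rect [295.5 698.5] [15.8 26.8] 8.5
yellow px [ 72.8 265.9] n 44 z 21.5 rect [297.9 645.4] [15.5 38. ] 0.4
blue px [398.4 206.1] n 1901 z 3.1 rect [ 501.2 -389.5] [188.2 145.4] 18.3
blue px [ 60.7 189.8] n 781 z 98.3 rect [534.5 659.7] [102.6 110.9] 5.0
blue px [ 55.8 222.5] n 238 z 137.3 rect [433.2 626.2] [ 18.9 104.6] 5.8
green px [ 61.4 124.1] n 390 z 146.2 rect [716.2 618.1] [220.5  17.1] 75.6
green px [143.3 188.2] n 620 z 189.9 rect [535.8 351.9] [ 83.3 108.4] 12.9
green px [160. 217.] n 329 z 26.4 rect [453.5 372.9] [70.7 51.6] 9.3
green px [ 18.7 378.9] n 1437 z -404.9 rect [-183.1 1107.1] [186.4 151.7] 1.0
red px [217.5 160. ] n 10 z 75.9 rect [625.5 183.1] [6.1 9.2] 0.2
red px [500.7 267.4] n 994 z 127.9 rect [ 300.8 -660.7] [ 81.2 170. ] 0.4
red px [497.6 328.3] n 252 z 129.4 rect [ 149.3 -635.3] [69.8 57.4] 8.6
red px [479.4 352.2] n 9 z 17.7 rect [  49.  -614.8] [ 3.  11.9] 89.1
bed px [203.1 190.2] n 4145 z 44.3 rect [536.9 249.9] [200.3 239.6] 10.0
arm px [145.9 192.3] n 702 z 191.0 rect [521.3 331.7] [ 56.3 143.2] 9.8
knob px [160.1 185.5] n 224 z 250.2 rect [530.1 284. ] [39.2 42.2] 0.3
```

View pics/c1.png

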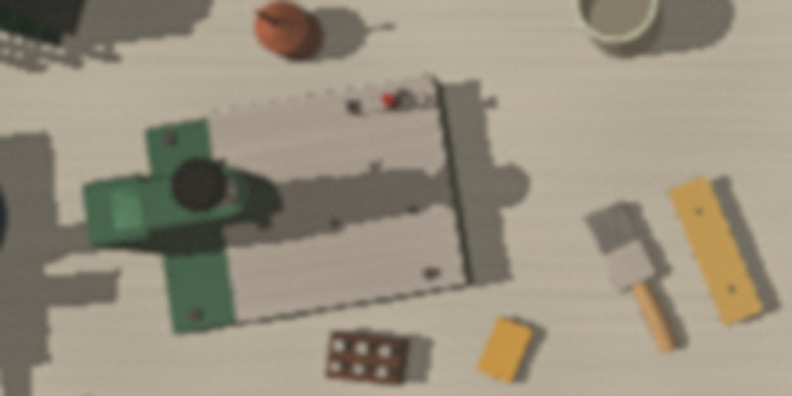

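The crop confirms the brass plate (crop (715,250), two dark holes). The clip's red stud is at crop (390,100) and its pivot at (353,106), so the clip already points to the press's front, near 1.57. I'll move above the plate and take a closer look there.

Request:
jog_arm:
  commands: "-0.3 0.065 0.145 0 0 0 -0.0013; -0.3 0.065 0.145 0 0 0 -0.0013; -0.3 0.065 0.145 0 0 0 -0.0013; -0.3 0.065 0.145 0 0 0 -0.0013; -0.3 0.065 0.145 0 0 0 -0.0012"
  force: 40

```text
clock: 0.6
position: [0.3661, -0.3451, 0.2266]
ee_rot: [2.621, -1.732, -0.0]
force: [0.7, 0.2, -0.5]
width: 0.661
```

Request:
jog_arm:
  commands: "-0.3 0.065 0.145 0.02 0 0 0; -0.3 0.065 0.145 0.02 0 0 0; -0.3 0.065 0.145 0.02 0 0 0; -0.3 0.065 0.145 0.02 0 0 0; -0.3 0 0 0 0 0 0"

```text
clock: 1.1
position: [0.4467, -0.1662, 0.2515]
ee_rot: [-2.627, 1.717, -0.001]
force: [-1.2, 0.2, -0.8]
width: 0.655
```

```bash
python3 - <<'E'
from h import *
np.set_printoptions(suppress=True,precision=4)
w=grab('wrist','w1'); t=grab('top')
print(w['camera_matrix'],w['R'],w['t'], 'cam',-w['R'].T@w['t'])
s=status.observe(); print(s['position'],s['ee_rot'],s['width'])
for u,v in [(207,162.1),(218.2,160.3)]: print(ray(t,u,v,.055),ray(t,u,v,.078))
E
python3 m.py | grep -E 'bed|knob|red|arm'
```

```text
[[324.7456   0.     320.3463]
 [  0.     324.7456 193.9505]
 [  0.       0.       1.    ]] [[ 0.4018 -0.9157 -0.0002]
 [-0.8823 -0.3871  0.2677]
 [-0.2452 -0.1074 -0.9635]] [-0.3311  0.2894  0.5063] cam [ 0.5125 -0.1368  0.4103]
[ 0.444  -0.1721  0.2506] [ 2.6239 -1.7272 -0.0003] 0.6488971322903877
[0.6222 0.2211 0.055 ] [0.6186 0.2142 0.078 ]
[0.6279 0.1867 0.055 ] [0.6242 0.1804 0.078 ]
red px [217.5 160. ] n 10 z 77.1 rect [625.3 182.8] [6.1 9.2] 0.2
red px [509.8 319.7] n 6899 z 129.4 rect [ 171.3 -660. ] [170.8 342.2] 89.8
bed px [203.1 190.2] n 4143 z 44.4 rect [536.8 249.8] [200.6 239.5] 9.8
arm px [145.8 192.3] n 699 z 190.9 rect [521.6 332.2] [ 56.3 142.4] 10.2
knob px [160.  185.5] n 225 z 249.9 rect [530.2 284.1] [39.2 42.2] 0.3
```

View pics/w1.png

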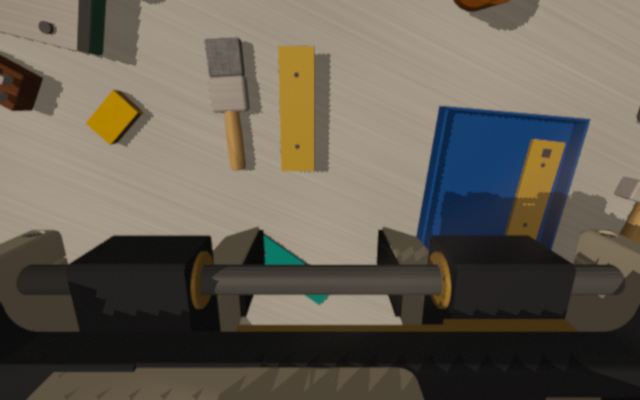

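Wrist view: the plate is at (297,108), the brush at (228,105) to its left and the tray at (505,190). Now the plate and tray poses from this view, and the press edges from the top view.

```bash
cat > m2.py <<'E'
from h import *
import sys
def rects(d,mask,z,amin=300):
    for c in cv2.findContours(mask.astype(np.uint8),0,1)[0]:
        if cv2.contourArea(c)<amin: continue
        Q=np.array([ray(d,*p,z)[:2] for p in c[:,0].astype(float)],np.float32)*1000
        r=cv2.minAreaRect(Q); print('px',c[:,0].mean(0).round(),'ctr',np.round(r[0],1),'size',np.round(r[1],1),'ang',round(r[2],2))
if __name__=='__main__':
    for n in('wrist','top'):
        d=load(n);H,S,V=cv2.split(cv2.cvtColor(d['pixels'],cv2.COLOR_RGB2HSV))
        print(n,'plate z24');rects(d,(H>16)&(H<30)&(S>120)&(V>110),.024)
        print('marked z10');rects(d,(H>16)&(H<30)&(S>120)&(V>60),.010)
        P=cloud(d);tr=(P[...,2]>.018)&(P[...,2]<.03)&(H>100)&(H<130)&(S>80)
        q=P[tr][:,:2].astype(np.float32)*1000
        q=q[(q[:,0]>350)&(q[:,1]<-200)]
        if len(q)>20: r=cv2.minAreaRect(q);print('tray rim',len(q),r)
    d=load('top');P=cloud(d)
    # press bed: edge points of the bed region at z 45
    m=((P[...,2]>.039)&(P[...,2]<.052)&(P[...,0]>.38)&(P[...,0]<.7)&(P[...,1]>.05)&(P[...,1]<.35)).astype(np.uint8)
    n,l,s,_=cv2.connectedComponentsWithStats(m);m=(l==1+np.argmax(s[1:,4]))
    c=max(cv2.findContours(m.astype(np.uint8),0,1)[0],key=len)[:,0].astype(float)
    Q=np.array([ray(d,*p,.045)[:2] for p in c])*1000
    O=np.array([530.,284.]);a=np.radians(100);R=np.array([[np.cos(a),-np.sin(a)],[np.sin(a),np.cos(a)]])
    L=(Q-O)@R
    for nm,sel,ax in [('front',(L[:,0]<-148)&(abs(L[:,1])<85),0),('+y',(L[:,1]>90)&(L[:,0]>-145)&(L[:,0]<50),1),('-y',(L[:,1]<-90)&(L[:,0]>-145)&(L[:,0]<50),1)]:
        p=np.polyfit(L[sel,1-ax],L[sel,ax],1);print(nm,sel.sum(),'offset',p[1].round(1),'at mid',np.polyval(p,-50 if ax else 0).round(1),'slope deg',np.degrees(np.arctan(p[0])).round(2))
E
python3 m2.py
```

```text
wrist plate z24
px [539. 169.] ctr [ 547.3 -410.8] size [72.6 40.5] ang 17.35
px [233. 140.] ctr [432.4 -59. ] size [68.2 13.6] ang 26.24
px [111. 117.] ctr [401.1  79.1] size [35.3 54.3] ang 67.82
px [297. 108.] ctr [ 494.  -115.1] size [138.4  39.9] ang 23.39
marked z10
px [406. 327.] ctr [ 281.2 -374.4] size [ 16.8 493.7] ang 23.69
px [442. 280.] ctr [ 364.6 -383.6] size [87.9 27.2] ang 31.87
px [534. 188.] ctr [ 523.2 -428.7] size [128.3  42. ] ang 17.35
px [234. 141.] ctr [430.4 -57.9] size [70.7 17.9] ang 26.5
px [114. 116.] ctr [398.3  84.1] size [41.  60.7] ang 67.82
px [297. 108.] ctr [ 493.3 -114.3] size [143.4  41.3] ang 23.39
tray rim 1556 ((514.2198486328125, -376.9658203125), (170.70945739746094, 170.0769805908203), 18.91229820251465)
top plate z24
px [417. 198.] ctr [ 517.2 -427.2] size [131.8  36.4] ang 16.74
marked z10
px [417. 198.] ctr [ 518.2 -430. ] size [133.2  36.7] ang 16.74
tray rim 141 ((499.9062805175781, -381.14654541015625), (193.60906982421875, 168.9316864013672), 18.69875144958496)
front 57 offset -152.1 at mid -152.1 slope deg -0.18
+y 64 offset 97.4 at mid 97.4 slope deg 0.04
-y 72 offset -98.6 at mid -98.4 slope deg -0.21
```

Plate: centre (493.5,-115.2), angle 23.3°, size 138 x 40. Press: axis near (530.3,285), +x at 100°. I'll grip 30 mm out from the plate's centre, at (466,-127).

Request:
jog_arm:
  commands: "-0.3 0.0367 0.075 -0.13 0 0 0; -0.3 0.0367 0.075 -0.13 0 0 0; -0.3 0 0 -0.15 0 0 0; -0.3 0 0 -0.15 0 0 0; -0.3 0 0 -0.15 0 0 0"

```text
clock: 1.7
position: [0.4651, -0.1298, 0.036]
ee_rot: [2.619, -1.734, 0.001]
force: [0.8, -0.9, -0.4]
width: 0.649
```

Request:
jog_arm:
  commands: "-0.3 0 0 -0.04 0 0 0; -0.3 0 0 -0.0223 0 0 0; -0.3 0 0 0 0 0 0; 1 0 0 0 0 0 0; 1 0 0 0 0 0 0"
  force: 50

```text
clock: 2.2
position: [0.4671, -0.1284, 0.0207]
ee_rot: [-2.62, 1.731, -0.005]
force: [-0.4, 0.1, 0.8]
width: 0.52
```

Request:
jog_arm:
  commands: "1 0 0 0 0 0 0; 1 0 0 0 0 0 0; 1 0 0 0.02 0 0 0; 1 0 0 0.05 0 0 0; 1 0 0 0.1 0 0 0"

```text
clock: 2.7
position: [0.464, -0.1276, 0.0694]
ee_rot: [2.62, -1.73, -0.006]
force: [0.1, -0.3, -3.2]
width: 0.418
```

Run:
```python
from h import *
d=grab('wrist','w2'); s=status.observe(); print(s['position'],s['ee_rot'],s['width']*92,s['force'],s['ft_torque'])
```

```text
[ 0.46697611 -0.12811542  0.07439993] [-2.62092776  1.73047936 -0.00402504] 38.96702083875628 [0.82670797 0.11366097 0.74929469] [-0.10428037 -0.12456232 -0.01911781]
```

View pics/w2.png

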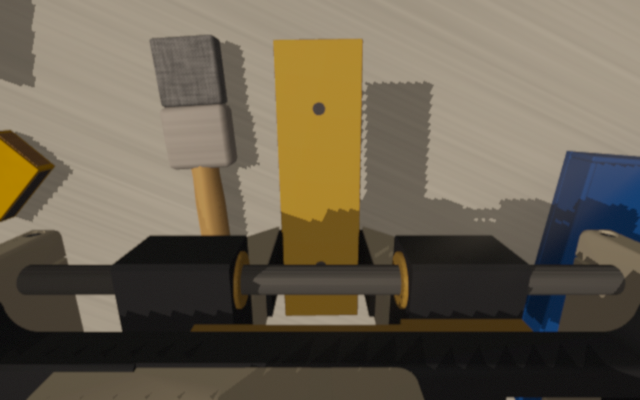

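The plate is held (opening about 39 mm), inner end ahead at (318,40). Checking its tilt and its offset from the TCP.

```bash
cat > held.py <<'E'
from h import *
import sys
from scipy.spatial.transform import Rotation as Ro
d=load('wrist');s=status.observe()
H,S,V=cv2.split(cv2.cvtColor(d['pixels'],cv2.COLOR_RGB2HSV));P=cloud(d)
m=((H>16)&(H<30)&(S>110)&(V>70)).astype(np.uint8); m[225:]=0
n,l,st,c=cv2.connectedComponentsWithStats(m); i=l[130,300] or 1+np.argmax(st[1:,4]); m=l==i
m=cv2.erode(m.astype(np.uint8),np.ones((5,5)))>0
p=P[m];A=np.c_[p[:,:2],np.ones(len(p))];k=np.linalg.lstsq(A,p[:,2],rcond=None)[0]
T=s['position'];M=Ro.from_rotvec(s['ee_rot']).as_matrix()
yaw=np.degrees(np.arctan2(M[1,0],M[0,0])); ax=np.array([np.cos(np.radians(yaw+90)),np.sin(np.radians(yaw+90))])
print('TCP',T.round(4),'yaw',yaw.round(2),'slope along plate deg',np.degrees(np.arctan(k[:2]@ax)).round(2),'across',np.degrees(np.arctan(k[:2]@[-ax[1],ax[0]])).round(2),'top z at TCP',(k[:2]@T[:2]+k[2]).round(4),'top z 100mm ahead',(k[:2]@(T[:2]+.1*ax)+k[2]).round(4))
cs=max(cv2.findContours((l==i).astype(np.uint8),0,1)[0],key=len)[:,0]
Q=[]
for u,v in cs.astype(float):
    z=k@[T[0],T[1],1]
    for _ in range(5): q=ray(d,u,v,z); z=k@[q[0],q[1],1]
    Q.append(q[:2])
L=(np.array(Q)-T[:2])@np.c_[ax,[-ax[1],ax[0]]]*1000
print('far end ahead of TCP mm',np.percentile(L[:,0],98).round(1)); w=(L[:,0]>30)&(L[:,0]<85)
for sg in(1,-1):
    e=L[w&(L[:,1]*sg>5)];f=np.polyfit(e[:,0],e[:,1],1);print('edge',sg,f[1].round(1),'deg',np.degrees(np.arctan(f[0])).round(2))
E
python3 held.py
```

```text
TCP [ 0.467  -0.1281  0.0744] yaw -66.87 slope along plate deg -0.76 across -0.26 top z at TCP 0.0733 top z 100mm ahead 0.0719
far end ahead of TCP mm 96.8
edge 1 21.9 deg 0.58
edge -1 -17.2 deg 0.62
```

Run:
```python
from h import *
A=[]
for i in range(6):
    viewer.get_image('top'); A.append(status.observe()['position']*1000)
A=np.array(A);print(A.round(1));print(A.mean(0).round(2))
```

```text
[[ 467.7 -128.3   73. ]
 [ 466.9 -128.3   71.6]
 [ 466.1 -128.1   70.5]
 [ 465.4 -128.1   69.8]
 [ 465.1 -127.9   69.4]
 [ 465.  -127.9   69.2]]
[ 466.02 -128.09   70.58]
```

```bash
python3 -c "
from h import *
grab('wrist')"; python3 held.py
```

```text
TCP [ 0.465  -0.1278  0.0691] yaw -66.88 slope along plate deg -0.75 across -0.26 top z at TCP 0.0731 top z 100mm ahead 0.0718
far end ahead of TCP mm 99.4
edge 1 20.2 deg 0.62
edge -1 -18.8 deg 0.55
```

Request:
jog_arm:
  commands: "1 0.0334 0.0771 0.01 0 0 0.0212; 1 0.0334 0.0771 0.01 0 0 0.0212; 1 0.0334 0.0771 0.01 0 0 0.0212; 1 0.0334 0.0771 0 0 0 0.0212; 1 0.0334 0.0771 0 0 0 0.0212"

```text
clock: 3.6
position: [0.5158, -0.0114, 0.0783]
ee_rot: [3.045, -0.771, -0.002]
force: [0.7, -0.4, -3.2]
width: 0.421
```

Request:
jog_arm:
  commands: "1 0.0334 0.0771 0 0 0 0.0212; 1 0.0334 0.0771 0 0 0 0.0212; 1 0.0334 0.0771 -0.02 0 0 0.0212; 1 0.0334 0.0771 -0.02 0 0 0.0212; 1 0.0334 0.0771 -0.02 0 0 0.0212"

```text
clock: 4.1
position: [0.5659, 0.1041, 0.0598]
ee_rot: [3.13, 0.267, -0.002]
force: [0.2, -0.7, -4.2]
width: 0.417
```

Request:
jog_arm:
  commands: "1 0 0 0 0 0 0; 1 0 0 0 0 0 0; 1 0 0 0 0 0 0; 1 0 0 0 0 0 0; 1 0 0 0 0 0 0"

```text
clock: 4.6
position: [0.566, 0.1024, 0.0612]
ee_rot: [3.131, 0.256, 0.0]
force: [-0.3, -1.0, -2.8]
width: 0.421
```

```bash
python3 -c "
from h import *
grab('wrist','w3')"; python3 held.py
```

```text
TCP [0.5661 0.1026 0.0612] yaw 9.37 slope along plate deg -0.68 across -0.24 top z at TCP 0.0651 top z 100mm ahead 0.0639
far end ahead of TCP mm 100.5
edge 1 20.5 deg 0.57
edge -1 -18.9 deg 0.72
```

View pics/w3.png

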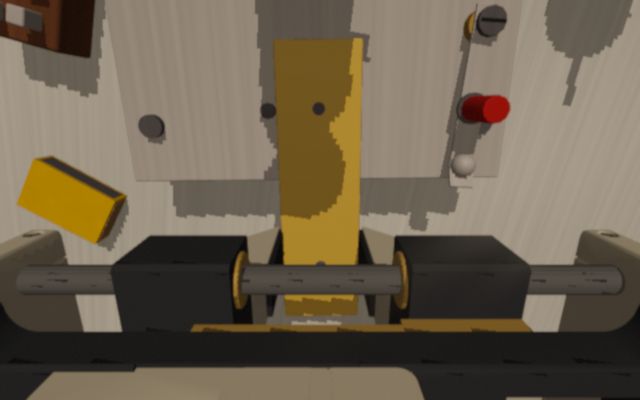

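The clip is now clear to see: screw at (488,21), red stud at (487,109), foot at (463,165). A side pin is at (268,111) and the bed's front corners are near (135,181) and (498,177). I'll solve the press pose from these.

Run:
```python
from h import *
d=load('wrist');np.set_printoptions(suppress=True,precision=1)
O=np.array([530.3,285]);a=np.radians(100);R=np.array([[np.cos(a),-np.sin(a)],[np.sin(a),np.cos(a)]])
for n,u,v,z in [('pinfoottop',268,110,.050),('cornL',135,181,.045),('cornR',498,177,.045),('screw',491,20,.058),('foot',463,162,.056),('studtop',497,109,.078),('studbase',467,109,.054)]:
    w=ray(d,u,v,z)[:2]*1000; print(n,w,'press',(w-O)@R, 'depth z',cloud(d)[v,u,2]*1000)
```

```text
pinfoottop [528.  166.9] press [-115.9   22.8] depth z 49.841601284955416
cornL [459.3 116.9] press [-153.2   99.1] depth z -0.4523719289678444
cornR [656.6 151.7] press [-153.2 -101.2] depth z -0.17756581333983423
screw [623.4 222.5] press [-77.8 -80.8] depth z 59.52029525732195
foot [630.  157.8] press [-142.6  -76.1] depth z 61.77279059589835
studtop [627.5 184.3] press [-116.   -78.3] depth z 79.47352372526484
studbase [625.5 183.5] press [-116.5  -76.1] depth z 62.08392736321525
```

Scene agrees with the model within 2 mm; I take the axis at (530.8,286.6). The clip is at about 1.50, clear. Plate centre is at press x -157, y -1.7, underside z about 59, so I advance 100 mm and then lower.

Request:
jog_arm:
  commands: "1 -0.0116 0.0657 0 0 0 0; 1 -0.0116 0.0657 0 0 0 0; 1 -0.0116 0.0657 0 0 0 0; 1 -0.0116 0.0657 0 0 0 0; 1 -0.0116 0.0657 0 0 0 0"

```text
clock: 5.15
position: [0.5486, 0.2023, 0.0612]
ee_rot: [3.131, 0.257, 0.001]
force: [0.4, -0.8, -2.9]
width: 0.418
```

Request:
jog_arm:
  commands: "1 0 0 0 0 0 0; 1 0 0 0 0 0 0; 1 0 0 0 0 0 0; 1 0 0 -0.015 0 0 0; 1 0 0 -0.015 0 0 0"

```text
clock: 5.65
position: [0.5489, 0.2009, 0.0517]
ee_rot: [3.131, 0.256, 0.0]
force: [0.6, 0.1, -3.1]
width: 0.422
```

Request:
jog_arm:
  commands: "1 0 0 0 0 0 0; 1 0 0 0 0 0 0; 1 0 0 0 0 0 0; 1 0 0 0 0 0 0; 1 0 0 0 0 0 0"

```text
clock: 6.15
position: [0.5487, 0.202, 0.0522]
ee_rot: [-3.131, -0.259, -0.0]
force: [0.1, -0.0, -3.1]
width: 0.421
```

```bash
python3 -c "
from h import *
d=grab('wrist','w4')
cv2.imwrite('pics/w4c.png',cv2.resize(d['pixels'][0:240,140:520,::-1],None,fx=2,fy=2))
s=status.observe();print(s['force'],s['ft_torque'])"; python3 held.py
```

```text
[ 8.90940840e-02 -4.74003846e-04 -3.54308184e+00] [-0.07886121 -0.15252823 -0.00568831]
TCP [0.5487 0.2019 0.0522] yaw 9.44 slope along plate deg 0.16 across 0.44 top z at TCP 0.0554 top z 100mm ahead 0.0557
far end ahead of TCP mm 100.2
edge 1 25.3 deg -5.69
edge -1 -22.0 deg 4.42
```

View pics/w4c.png

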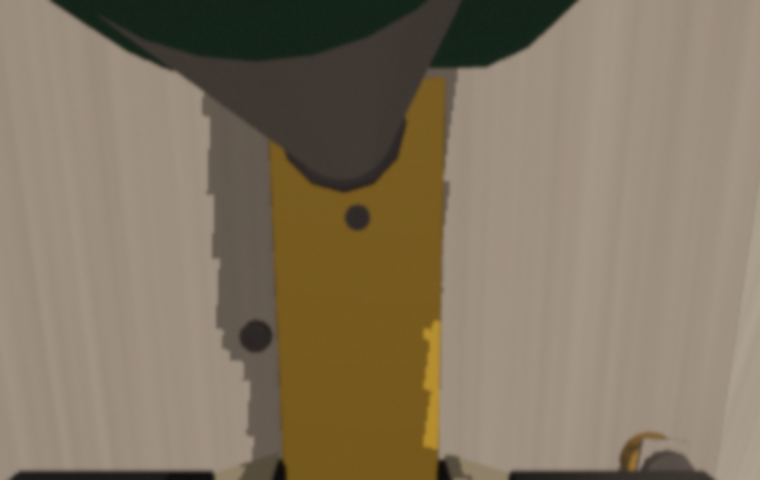

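The plate is under the die. The inner side pin at crop (256,336) stands about 2 mm clear of the plate's edge. Lowering it.

Request:
jog_arm:
  commands: "1 0 0 -0.007 0 0 0; 1 0 0 -0.006 0 0 0; 1 0 0 -0.004 0 0 0; 1 0 0 0 0 0 0; 1 0 0 0 0 0 0"

```text
clock: 6.7
position: [0.5487, 0.2018, 0.0473]
ee_rot: [3.131, 0.258, 0.001]
force: [-1.9, -1.7, 5.2]
width: 0.425
```

```bash
python3 -c "
from h import *
d=grab('wrist')
s=status.observe();print(s['force'],s['ft_torque'])"; python3 held.py
```

```text
[-1.61950945 -1.55406215  4.03485647] [-0.33735155  0.24684973 -0.01396599]
TCP [0.5487 0.2018 0.0473] yaw 9.43 slope along plate deg 2.27 across 0.75 top z at TCP 0.0502 top z 100mm ahead 0.0542
far end ahead of TCP mm 100.0
edge 1 25.4 deg -5.84
edge -1 -22.2 deg 4.63
```

Contact with the bed at plate-top height 50-51. Releasing to a 60 mm opening, then raising.

Request:
jog_arm:
  commands: "-0.2 0 0 0 0 0 0; -0.2 0 0 0 0 0 0; -0.2 0 0 0 0 0 0; -0.2 0 0 0.03 0 0 0; -0.2 0 0 0.1 0 0 0"

```text
clock: 7.25
position: [0.547, 0.2009, 0.0844]
ee_rot: [3.13, 0.259, -0.007]
force: [0.5, 0.3, 0.6]
width: 0.597
```

Request:
jog_arm:
  commands: "-0.2 0 0 0.12 0 0 0; -0.2 0 0 0 0 0 0; -0.2 0 0 0 0 0 0; -0.2 0 0 0 0 0 0; -0.2 0 0 0 0 0 0"

```text
clock: 7.75
position: [0.5481, 0.2015, 0.121]
ee_rot: [3.13, 0.259, -0.003]
force: [-0.1, -0.8, 0.7]
width: 0.6
```

```bash
python3 -c "
from h import *
d=grab('wrist','w5');grab('top')
s=status.observe();print(s['position'],s['force'])"; python3 m.py|grep -E 'yellow|red'; python3 -c "
from h import *
d=load('wrist');P=cloud(d);H,S,V=cv2.split(cv2.cvtColor(d['pixels'],cv2.COLOR_RGB2HSV))
m=((H>16)&(H<30)&(S>110)&(V>60)).astype(np.uint8);m[225:]=0
n,l,st,c=cv2.connectedComponentsWithStats(m);i=1+np.argmax(st[1:,4]);m=cv2.erode((l==i).astype(np.uint8),np.ones((5,5)))>0
p=P[m];p=p[abs(p[:,2]-.05)<.015];A=np.c_[p[:,:2]-[.54,.24],np.ones(len(p))];print(st[i],len(p),np.linalg.lstsq(A,p[:,2],rcond=None)[0])
"
```

```text
[0.54815817 0.20164539 0.12110409] [-0.41095161 -0.67309019 -0.85863357]
yellow px [491.9 100.7] n 18 z 158.5 rect [ 784.2 -613.3] [ 6.9 18.6] 14.4
yellow px [417.  197.7] n 453 z 9.0 rect [ 518.4 -430.5] [133.7  36.8] 18.0
yellow px [218.  185.4] n 158 z 49.9 rect [550.3 187.9] [36.2 44. ] 10.7
yellow px [252.8 235.7] n 194 z 14.3 rect [397.8  83.8] [35.  54.3] 68.8
yellow px [ 56.6 266.9] n 43 z 21.8 rect [295.6 693.6] [16.1 35.5] 6.1
yellow px [ 76.  265.7] n 20 z 20.6 rect [299.5 634.9] [12.4 16. ] 0.4
red px [217.5 160. ] n 10 z 78.1 rect [625.1 182.6] [6.1 9.2] 0.2
red px [509.3 318.7] n 7028 z 129.4 rect [ 171.3 -660. ] [170.9 342.2] 89.8
[ 294  174   55   51 2397] 1912 [-0.00276753  0.0015814   0.05153487]
```

View pics/w5.png

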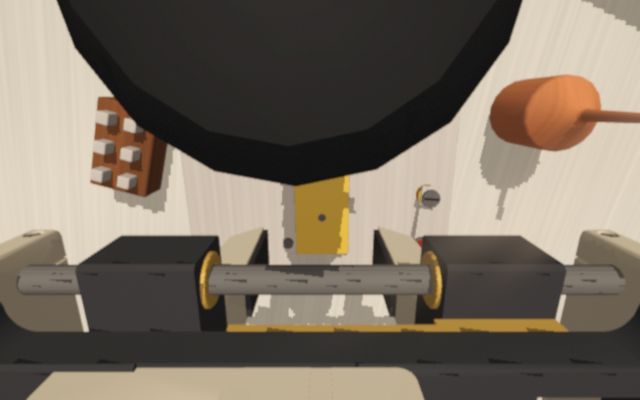

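The plate lies flat (top at 51.5 mm, no slope) with a pin beside its edge at (288,242). Now to the stud at world (627,184).

Request:
jog_arm:
  commands: "-0.2 0.1317 -0.0293 0 0 0 0; -0.2 0.1317 -0.0293 0 0 0 0; -0.2 0 0 0 0 0 0; -0.2 0 0 0 0 0 0; -0.2 0 0 -0.05 0 0 0"

```text
clock: 8.35
position: [0.6278, 0.1856, 0.1078]
ee_rot: [-3.129, -0.26, -0.003]
force: [0.6, 0.8, 0.1]
width: 0.602
```

Request:
jog_arm:
  commands: "-0.2 0 0 -0.08 0 0 0; -0.2 0 0 -0.05 0 0 0; -0.2 0 0 -0.023 0 0 0; -0.2 0 0 0 0 0 0; -0.2 0 0 0 0 0 0"

```text
clock: 8.85
position: [0.6278, 0.1847, 0.0615]
ee_rot: [-3.131, -0.259, -0.001]
force: [0.3, 0.3, 0.9]
width: 0.599
```

Run:
```python
from h import *
s=status.observe();print(s['position'],s['force'])
a=np.radians(100);R=np.array([[np.cos(a),-np.sin(a)],[np.sin(a),np.cos(a)]])
for c0,c1,n in[(1.5,.02,10),(0.02,1.5,10)]:
    c=np.linspace(c0,c1,n+1);p=38*np.stack([-np.sin(c),np.cos(c)],1)@R.T
    print((np.diff(p,axis=0)/300).round(4),p[-1]-p[0])
```

```text
[0.62779557 0.18473229 0.06153536] [0.3288524  0.25942343 0.88692924]
[[-0.0187 -0.0006]
 [-0.0186  0.0022]
 [-0.0181  0.0049]
 [-0.0171  0.0075]
 [-0.0158  0.01  ]
 [-0.0142  0.0122]
 [-0.0122  0.0142]
 [-0.01    0.0158]
 [-0.0076  0.0171]
 [-0.005   0.0181]] [-41.21817091  30.45000387]
[[ 0.005  -0.0181]
 [ 0.0076 -0.0171]
 [ 0.01   -0.0158]
 [ 0.0122 -0.0142]
 [ 0.0142 -0.0122]
 [ 0.0158 -0.01  ]
 [ 0.0171 -0.0075]
 [ 0.0181 -0.0049]
 [ 0.0186 -0.0022]
 [ 0.0187  0.0006]] [ 41.21817091 -30.45000387]
```

Request:
jog_arm:
  commands: "1 0 0 0 0 0 0; 1 0 0 0 0 0 0; 1 0 0 0 0 0 0; 1 0 0 0 0 0 0; 1 0 0 0 0 0 0"
  force: 20

```text
clock: 9.35
position: [0.6277, 0.1843, 0.0612]
ee_rot: [-3.131, -0.258, -0.0]
force: [0.1, -0.3, -0.2]
width: 0.213
```

Request:
jog_arm:
  commands: "1 0 0 0 0 0 0; 1 0 0 0 0 0 0; 1 0 0 0 0 0 0; 1 -0.0187 -0.0006 0 0 0 0; 1 -0.0186 0.0022 0 0 0 0"

```text
clock: 9.85
position: [0.6177, 0.1836, 0.0612]
ee_rot: [3.13, 0.256, 0.003]
force: [6.3, -2.4, -0.6]
width: 0.12
```

Request:
jog_arm:
  commands: "1 -0.0181 0.0049 0 0 0 0; 1 -0.0171 0.0075 0 0 0 0; 1 -0.0158 0.01 0 0 0 0; 1 0 0 0 0 0 0; 1 0 0 0 0 0 0"

```text
clock: 10.35
position: [0.6011, 0.191, 0.0611]
ee_rot: [3.13, 0.258, -0.0]
force: [1.1, -2.2, 1.5]
width: 0.118
```

Request:
jog_arm:
  commands: "1 -0.0142 0.0122 0 0 0 0; 1 -0.0122 0.0142 0 0 0 0; 1 -0.01 0.0158 0 0 0 0; 1 -0.0076 0.0171 0 0 0 0; 1 0 0 0 0 0 0"

```text
clock: 10.85
position: [0.5892, 0.2087, 0.0617]
ee_rot: [3.13, 0.257, 0.003]
force: [3.4, -1.1, 2.3]
width: 0.121
```

Request:
jog_arm:
  commands: "1 -0.005 0.0181 0 0 0 0; 1 0 0.003 0 0 0 0; 1 0 0 0 0 0 0; 1 0 0 0 0 0 0; 1 0 0 0 0 0 0"

```text
clock: 11.35
position: [0.5873, 0.2141, 0.0615]
ee_rot: [3.129, 0.256, 0.002]
force: [2.5, -7.0, 4.9]
width: 0.119
```

```bash
python3 -c "
from h import *
d=grab('wrist','w6');grab('top')
s=status.observe();print(s['position'],s['force'],s['width']*92)"; python3 m.py|grep -E 'red|yellow'
```

```text
[0.58732808 0.21414163 0.06154414] [ 2.27192376 -5.9188462   5.68719369] 11.08509094522353
yellow px [491.9 100.5] n 17 z 157.7 rect [ 785.1 -613.4] [ 6.3 18.9] 18.8
yellow px [417.1 198. ] n 432 z 9.0 rect [ 518.5 -430.5] [133.5  36.9] 18.0
yellow px [220.9 184.9] n 88 z 50.6 rect [550.3 180.1] [36.5 28.2] 9.3
yellow px [253.3 235.2] n 177 z 13.9 rect [397.3  84. ] [35.4 55. ] 66.9
yellow px [ 56.1 266.7] n 31 z 20.7 rect [295.9 697.5] [12.4 22.3] 0.4
yellow px [ 73.2 266. ] n 33 z 21.2 rect [297.9 645.6] [15.5 38. ] 0.4
red px [509.3 318.6] n 7031 z 129.4 rect [ 171.3 -660. ] [170.9 342.3] 89.7
```

View pics/w6.png

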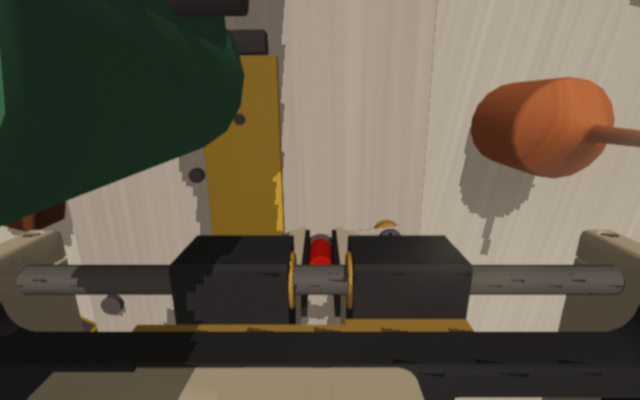

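The clip is at about 0.03 and the stud (320,250) is held. The plate's inner end at (260,57) is close to the stop block, and the pin at (197,175) sits beside its edge. Measuring how well it is home.

```bash
cat > home.py <<'E'
from h import *
d=load('wrist');np.set_printoptions(suppress=True,precision=1)
O=np.array([530.8,286.6]);a=np.radians(100);R=np.array([[np.cos(a),-np.sin(a)],[np.sin(a),np.cos(a)]])
H,S,V=cv2.split(cv2.cvtColor(d['pixels'],cv2.COLOR_RGB2HSV))
m=((H>16)&(H<30)&(S>110)&(V>60)).astype(np.uint8);m[232:]=0
n,l,st,c=cv2.connectedComponentsWithStats(m);i=1+np.argmax(st[1:,4])
c=max(cv2.findContours((l==i).astype(np.uint8),0,1)[0],key=len)[:,0].astype(float)
L=(np.array([ray(d,*p,.051)[:2]*1000 for p in c])-O)@R
for nm,e in [('-y edge',L[(L[:,1]<-10)&(L[:,0]<5)&(L[:,0]>-80)]),('+y edge',L[(L[:,1]>12)&(L[:,0]<-30)&(L[:,0]>-70)])]:
    if len(e)>3:
        f=np.polyfit(e[:,0],e[:,1],1);print(nm,len(e),np.median(e[:,1]),'deg',np.degrees(np.arctan(f[0])))
print('inner end x',np.percentile(L[:,0],98))
import sys
for u,v,z in [tuple(map(float,x.split(','))) for x in sys.argv[1:]]: print(u,v,(ray(d,u,v,z)[:2]*1000-O)@R)
E
python3 home.py 197,175,.05 112,304,.05 255,53,.055 390,237,.058
```

```text
-y edge 176 -22.16908889448616 deg -2.651959487779234
+y edge 72 17.652818916384835 deg -0.3307646623057881
inner end x 14.641510875562036
197.0 175.0 [-44.4  23. ]
112.0 304.0 [-123.    83.2]
255.0 53.0 [ 15.  -12.9]
390.0 237.0 [-77.9 -80.1]
```

Home to within measurement: inner end at x 14.6 (stop at 15), +y edge at about 19 (pins at 20). Letting the stud go, rising and moving over the palm knob with the jaws shut.

Request:
jog_arm:
  commands: "0.4 0 0 0 0 0 0; 0.4 0 0 0 0 0 0; 0.4 0 0 0 0 0 0; 0.4 0 0 0.05 0 0 0; 0.4 0 0 0.1 0 0 0"

```text
clock: 11.95
position: [0.5848, 0.2152, 0.1052]
ee_rot: [3.13, 0.26, -0.007]
force: [1.4, -0.3, 0.0]
width: 0.303
```

Request:
jog_arm:
  commands: "0.4 0 0 0.14 0 0 0; 0.4 0 0 0.14 0 0 0; 0.4 0 0 0.14 0 0 0; 0.4 0 0 0.14 0 0 0; 1 0 0 0 0 0 0"

```text
clock: 12.45
position: [0.5883, 0.218, 0.2817]
ee_rot: [-3.127, -0.259, -0.015]
force: [0.5, 1.5, -0.4]
width: 0.252
```

Request:
jog_arm:
  commands: "1 -0.0633 0.0793 0.02 0 0 0; 1 -0.0633 0.0793 0 0 0 0; 1 -0.0633 0.0793 0 0 0 0; 1 0 0 0 0 0 0; 1 0 0 0 0 0 0"

```text
clock: 12.95
position: [0.5288, 0.2878, 0.2807]
ee_rot: [-3.13, -0.262, -0.001]
force: [0.5, -0.5, -1.0]
width: 0.012
```

```bash
python3 -c "
from h import *
grab('wrist');grab('top')
s=status.observe();print(s['position'],s['force'],s['width']*92)
d=load('top');P=cloud(d)
H,S,V=cv2.split(cv2.cvtColor(d['pixels'],cv2.COLOR_RGB2HSV))
m=((H<8)|(H>172))&(S>110)&(V>50)&(P[...,0]>.5)&(P[...,1]>.1)
print(np.argwhere(m)[:,::-1].mean(0),m.sum(),ray(d,*np.argwhere(m)[:,::-1].mean(0),.078))
cv2.imwrite('pics/t7.png',cv2.resize(d['pixels'][130:250,100:340,::-1],None,fx=3.3,fy=3.3,interpolation=cv2.INTER_CUBIC))
"
```

```text
[0.53006198 0.2861133  0.28018225] [ 0.66498096 -0.36585531 -0.67619738] 0.32392887771836903
[208.5 173. ] 10 [0.58559891 0.20886334 0.078     ]
```

View pics/t7.png

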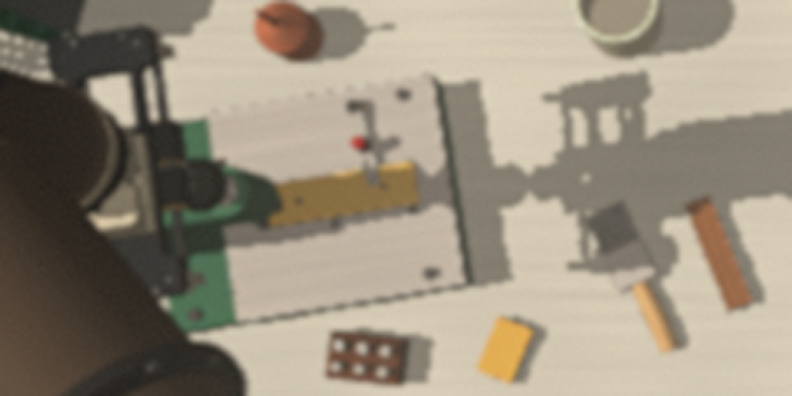

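The clip lies over the plate's edge (crop (372,178)), and the plate is under the die against the pins. The fingers are over the knob at (530,286), so I push down.

Request:
jog_arm:
  commands: "1 0 0 -0.04 0 0 0; 1 0 0 -0.04 0 0 0; 1 0 0 -0.02 0 0 0; 1 0 0 -0.02 0 0 0; 1 0 0 -0.02 0 0 0"

```text
clock: 13.55
position: [0.5298, 0.286, 0.2379]
ee_rot: [3.13, 0.257, -0.0]
force: [-3.1, -2.9, 9.8]
width: 0.003
```

Request:
jog_arm:
  commands: "1 0 0 -0.01 0 0 0; 1 0 0 -0.01 0 0 0; 1 0 0 0 0 0 0; 1 0 0 0 0 0 0; 1 0 0 0 0 0 0"

```text
clock: 14.05
position: [0.5298, 0.2861, 0.2342]
ee_rot: [3.13, 0.257, 0.003]
force: [-6.6, -7.7, 24.3]
width: 0.004
```

24 N at z 0.2342: the ram is on its stop. Going up, then back to the stud.

Request:
jog_arm:
  commands: "1 0 0 0.02 0 0 0; 1 0 0 0.04 0 0 0; 1 0 0 0.05 0 0 0; 1 0 0 0.05 0 0 0; 1 0 0 0 0 0 0"

```text
clock: 14.55
position: [0.5301, 0.2873, 0.2812]
ee_rot: [-3.13, -0.258, -0.003]
force: [-0.5, 0.8, 0.1]
width: 0.004
```

Request:
jog_arm:
  commands: "0.4 0.0633 -0.0793 0 0 0 0; 0.4 0.0633 -0.0793 0 0 0 0; 0.4 0.0633 -0.0793 0 0 0 0; 0.4 0 0 0 0 0 0; 0.4 0 0 0 0 0 0"

```text
clock: 15.05
position: [0.5865, 0.2146, 0.2785]
ee_rot: [3.131, 0.256, -0.003]
force: [0.5, 1.0, 0.2]
width: 0.297
```

```bash
python3 -c "
from h import *
grab('top');s=status.observe();print(s['position'],s['force'],s['width']*92)"; python3 m.py|grep -E 'knob|yellow'
```

```text
[0.58583115 0.21587978 0.27889867] [0.34128103 0.5183682  0.39099627] 27.438883554782137
yellow px [491.9 100.6] n 17 z 158.2 rect [ 784.6 -613.3] [ 6.2 18.6] 14.4
yellow px [417.4 199.5] n 402 z 9.0 rect [ 516.7 -430.2] [133.3  33.2] 17.1
yellow px [206.9 188.3] n 353 z 50.4 rect [542.1 228.1] [ 34.9 126.2] 10.8
yellow px [252.7 235.6] n 188 z 13.9 rect [397.9  84.2] [34.4 53.1] 69.0
yellow px [ 57.  266.9] n 44 z 21.4 rect [296.  691.1] [15.8 35.4] 7.5
yellow px [ 75.7 265.6] n 19 z 22.1 rect [299.6 634.2] [12.4 15.8] 0.4
```

Request:
jog_arm:
  commands: "0.4 0 0 -0.14 0 0 0; 0.4 0 0 -0.14 0 0 0; 0.4 0 0 -0.14 0 0 0; 0.4 0 0 -0.14 0 0 0; 0.4 0 0 0 0 0 0"

```text
clock: 15.6
position: [0.5821, 0.2148, 0.1065]
ee_rot: [3.128, 0.262, -0.015]
force: [-0.1, -0.4, 0.4]
width: 0.3
```

Request:
jog_arm:
  commands: "0.4 0 0 0 0 0 0; 0.4 0 0 0 0 0 0; 0.4 0 0 0 0 0 0; 0.4 0 0 -0.06 0 0 0; 0.4 0 0 -0.04 0 0 0"

```text
clock: 16.1
position: [0.5873, 0.2159, 0.0831]
ee_rot: [-3.13, -0.258, -0.004]
force: [-0.1, -0.8, -0.5]
width: 0.304
```

```bash
python3 -c "
from h import *
d=grab('wrist','w8')
cv2.imwrite('pics/w8c.png',cv2.resize(d['pixels'][120:330,180:460,::-1],None,fx=2.5,fy=2.5))
s=status.observe();print(s['position'],s['force'],s['width']*92)"
```

```text
[0.58603612 0.21513992 0.08061537] [-0.70948724 -0.95923507 -2.57668045] 27.564380208076955
```

View pics/w8c.png

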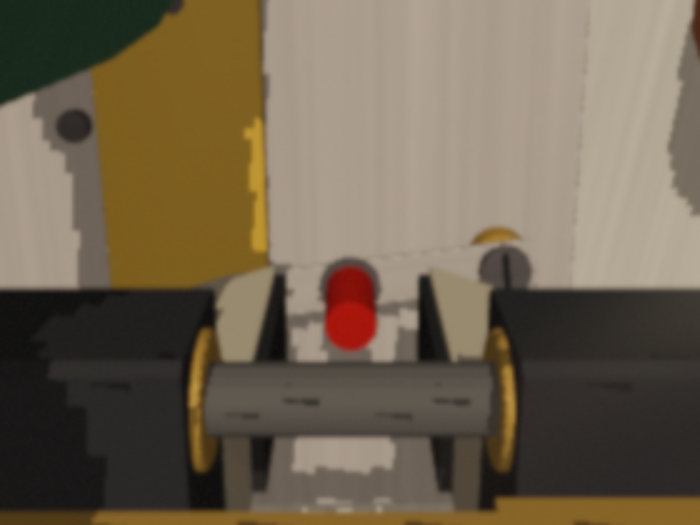

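The stud (350,310 in the crop) is centred between the fingers. Down 18 mm, pinch, and swing back by the same arc.

Request:
jog_arm:
  commands: "0.4 0 0 -0.03 0 0 0; 0.4 0 0 -0.03 0 0 0; 0.4 0 0 0 0 0 0; 0.4 0 0 0 0 0 0; 1 0 0 0 0 0 0"

```text
clock: 16.65
position: [0.5867, 0.2158, 0.0644]
ee_rot: [-3.131, -0.258, -0.001]
force: [0.4, 0.1, 0.4]
width: 0.254
```

Request:
jog_arm:
  commands: "1 0 0 0 0 0 0; 1 0 0 0 0 0 0; 1 0 0 0 0 0 0; 1 0 0 0 0 0 0; 1 0 0 0 0 0 0"

```text
clock: 17.15
position: [0.5871, 0.2158, 0.0644]
ee_rot: [-3.131, -0.258, -0.002]
force: [3.2, 1.4, 1.2]
width: 0.12
```

Request:
jog_arm:
  commands: "1 0.005 -0.0181 0 0 0 0; 1 0.0076 -0.0171 0 0 0 0; 1 0.01 -0.0158 0 0 0 0; 1 0.0122 -0.0142 0 0 0 0; 1 0 0 0 0 0 0"

```text
clock: 17.65
position: [0.5967, 0.1972, 0.064]
ee_rot: [-3.129, -0.26, 0.0]
force: [1.0, 4.4, -1.0]
width: 0.118
```

Request:
jog_arm:
  commands: "1 0.0142 -0.0122 0 0 0 0; 1 0.0158 -0.01 0 0 0 0; 1 0.0171 -0.0075 0 0 0 0; 1 0.0181 -0.0049 0 0 0 0; 1 0.0186 -0.0022 0 0 0 0"

```text
clock: 18.15
position: [0.6217, 0.1822, 0.0637]
ee_rot: [3.128, 0.256, -0.004]
force: [-6.5, -5.2, 4.9]
width: 0.118
```

Request:
jog_arm:
  commands: "1 0.0187 0.0006 0 0 0 0; 1 0 0 0 0 0 0; 1 0 0 0 0 0 0; 1 0 0 0 0 0 0; 0.4 0 0 0 0 0 0"

```text
clock: 18.65
position: [0.6284, 0.1834, 0.0639]
ee_rot: [3.13, 0.256, 0.001]
force: [-0.1, -0.2, -0.7]
width: 0.171
```

Request:
jog_arm:
  commands: "0.4 0 0 0 0 0 0; 0.4 0 0 0 0 0 0; 0.4 0 0 0.05 0 0 0; 0.4 0 0 0.1 0 0 0; 0.4 0 0 0.1 0 0 0"

```text
clock: 19.15
position: [0.6275, 0.1854, 0.1407]
ee_rot: [-3.131, -0.259, 0.001]
force: [0.5, 0.2, -0.5]
width: 0.301
```

Request:
jog_arm:
  commands: "-0.2 0 0 0 0 0 0; -0.2 0 0 0 0 0 0; -0.2 0 0 0 0 0 0; -0.2 0 0 0 0 0 0; -0.2 0 0 0 0 0 0"

```text
clock: 19.65
position: [0.6272, 0.185, 0.1382]
ee_rot: [3.131, 0.259, -0.002]
force: [-0.2, -0.0, -0.9]
width: 0.595
```

```bash
python3 -c "
from h import *
grab('top');grab('wrist');s=status.observe();print(s['position'],s['ee_rot'],s['force'],s['width']*92)"; python3 m.py|grep -E 'knob|yellow|red'; python3 home.py
```

```text
[0.62739608 0.18510452 0.13845514] [ 3.13076529e+00  2.58600597e-01 -1.51413529e-03] [-0.09209218  0.6006579  -0.29225508] 55.71852712230632
yellow px [491.7 100.6] n 18 z 157.2 rect [ 784.7 -612.7] [ 6.2 20.6] 14.4
yellow px [417.3 199.6] n 404 z 8.9 rect [ 516.7 -430.1] [133.3  33.1] 17.1
yellow px [252.5 235.7] n 197 z 14.5 rect [396.3  84.7] [36.5 57. ] 64.2
yellow px [ 57.9 266.4] n 38 z 20.5 rect [297.2 688. ] [13.7 34.4] 6.7
red px [217.6 159.9] n 9 z 81.2 rect [624.6 181.7] [6.1 9.2] 0.2
red px [509.3 318.6] n 7036 z 129.4 rect [ 171.8 -660. ] [170.9 343.3] 89.7
knob px [200.7 121. ] n 284 z 245.7 rect [698.9 175.8] [85.4 50.2] 45.6
knob px [209.6 153.2] n 46 z 244.3 rect [613.9 159.7] [64.5  8.9] 9.4
knob px [157.1 186.8] n 126 z 250.4 rect [525.  292.3] [43.7 23.1] 28.1
-y edge 123 -22.46374226152738 deg -0.42244761076318393
+y edge 56 17.52828742216854 deg -0.20697177678292858
inner end x 14.570028685569778
```

Clip back at 1.5, knob up (250 mm), plate still home. Now fetching the plate: TCP to (547,202), down to 48 mm, and grip.

Request:
jog_arm:
  commands: "-0.2 -0.1337 0.028 0 0 0 0; -0.2 -0.1337 0.028 0 0 0 0; -0.2 0 0 -0.05 0 0 0; -0.2 0 0 -0.1 0 0 0; -0.2 0 0 -0.07 0 0 0"

```text
clock: 20.25
position: [0.5471, 0.2017, 0.0718]
ee_rot: [3.13, 0.259, -0.0]
force: [0.7, -0.6, 0.0]
width: 0.599
```

Request:
jog_arm:
  commands: "-0.2 0 0 -0.04 0 0 0; -0.2 0 0 -0.02 0 0 0; -0.2 0 0 -0.015 0 0 0; -0.2 0 0 0 0 0 0; -0.2 0 0 0 0 0 0"

```text
clock: 20.75
position: [0.5479, 0.2022, 0.0512]
ee_rot: [-3.131, -0.258, -0.002]
force: [0.1, -0.1, 1.2]
width: 0.601
```

Request:
jog_arm:
  commands: "-0.2 0 0 -0.012 0 0 0; -0.2 0 0 0 0 0 0; -0.2 0 0 0 0 0 0; 1 0 0 0 0 0 0; 1 0 0 0 0 0 0"
  force: 50

```text
clock: 21.25
position: [0.5475, 0.202, 0.0471]
ee_rot: [-3.131, -0.259, -0.0]
force: [0.3, 0.5, 0.3]
width: 0.476
```

Request:
jog_arm:
  commands: "1 0 0 0 0 0 0; 1 0 0 0 0 0 0; 1 0 0 0 0 0 0; 1 0 0 0.013 0 0 0; 1 0 0 0.013 0 0 0"

```text
clock: 21.75
position: [0.547, 0.2017, 0.0547]
ee_rot: [3.13, 0.259, -0.002]
force: [0.7, 0.6, -2.8]
width: 0.42
```

Request:
jog_arm:
  commands: "1 0 0 0.011 0 0 0; 1 0 0 0 0 0 0; 1 0 0 0 0 0 0; 1 0 0 0 0 0 0; 1 0 0 0 0 0 0"

```text
clock: 22.25
position: [0.5473, 0.2019, 0.0579]
ee_rot: [3.131, 0.259, -0.0]
force: [-0.7, 0.7, -3.8]
width: 0.42
```

```bash
python3 -c "
from h import *
d=grab('wrist','w9')
s=status.observe();print(s['position'],s['force'],s['width']*92,s['ft_torque'])"; python3 held.py
```

```text
[0.54737525 0.20193457 0.05791286] [-1.11966511  0.45254693 -2.38194329] 38.92108032984096 [-0.03699548 -0.15471014  0.02409458]
TCP [0.5474 0.2019 0.0579] yaw 9.44 slope along plate deg -22.55 across -1.39 top z at TCP 0.0961 top z 100mm ahead 0.0545
far end ahead of TCP mm 100.4
edge 1 -43.4 deg 36.17
edge -1 -1.5 deg -8.27
```

The plate is off the bed: held at 39 mm opening, with its weight on the wrist. Drawing it straight out the front, then up and over to the tray. Target plate centre is (493,-357) at 18.5°.

Request:
jog_arm:
  commands: "1 0.0116 -0.0657 0 0 0 0; 1 0.0116 -0.0657 0 0 0 0; 1 0.0116 -0.0657 0 0 0 0; 1 0.0116 -0.0657 0 0 0 0; 1 0.0116 -0.0657 0 0 0 0"

```text
clock: 22.8
position: [0.5649, 0.1026, 0.058]
ee_rot: [3.131, 0.259, -0.0]
force: [-0.0, 0.4, -3.0]
width: 0.423
```

Request:
jog_arm:
  commands: "1 0.0116 -0.0657 0 0 0 0; 1 0.0116 -0.0657 0 0 0 0; 1 0 0 0.067 0 0 0; 1 0 0 0.067 0 0 0; 1 0 0 0.066 0 0 0"

```text
clock: 23.3
position: [0.5717, 0.0638, 0.1186]
ee_rot: [-3.131, -0.258, 0.001]
force: [0.2, 0.8, -3.1]
width: 0.42
```

Request:
jog_arm:
  commands: "1 -0.0325 -0.1304 0 0 0 -0.0206; 1 -0.0325 -0.1304 0 0 0 -0.0206; 1 -0.0325 -0.1304 0 0 0 -0.0206; 1 -0.0325 -0.1304 0 0 0 -0.0206; 1 -0.0325 -0.1304 0 0 0 -0.0206"

```text
clock: 23.8
position: [0.5225, -0.133, 0.1181]
ee_rot: [-3.049, 0.758, -0.0]
force: [0.9, -0.6, -2.7]
width: 0.423
```

Request:
jog_arm:
  commands: "1 -0.0325 -0.1304 0 0 0 -0.0206; 1 -0.0325 -0.1304 0 0 0 -0.0206; 1 -0.0325 -0.1304 0 0 0 -0.0206; 1 -0.0325 -0.1304 0 0 0 -0.0206; 1 -0.0325 -0.1304 0 0 0 -0.0206"

```text
clock: 24.3
position: [0.4737, -0.3286, 0.1181]
ee_rot: [-2.649, 1.688, -0.0]
force: [0.7, 0.5, -3.1]
width: 0.426
```

Request:
jog_arm:
  commands: "1 -0.0325 -0.1304 0 0 0 -0.0206; 1 0 0 0 0 0 0; 1 0 0 0 0 0 0; 1 0 0 0 0 0 0; 1 0 0 0 0 0 0"

```text
clock: 24.8
position: [0.4653, -0.3647, 0.118]
ee_rot: [-2.541, 1.846, 0.001]
force: [0.2, 0.4, -2.6]
width: 0.42
```

```bash
python3 -c "
from h import *
d=grab('wrist','w10');grab('top')
s=status.observe();print(s['position'],s['force'],s['width']*92)"; python3 held.py; python3 m.py|grep -E 'red|knob|yellow'
```

```text
[ 0.46506669 -0.36513105  0.11805027] [-0.22457526  0.23315653 -2.87381751] 38.71518483067792
TCP [ 0.4651 -0.3651  0.1181] yaw -72.01 slope along plate deg -0.56 across 0.0 top z at TCP 0.1222 top z 100mm ahead 0.1212
far end ahead of TCP mm 100.0
edge 1 20.4 deg -0.03
edge -1 -18.6 deg 0.11
yellow px [492.  100.6] n 19 z 157.7 rect [ 784.7 -613.5] [ 7.2 18.9] 18.8
yellow px [410.8 181.2] n 65 z 9.4 rect [ 572.9 -410.6] [24.4 40.4] 45.2
yellow px [394.1 191.2] n 246 z 119.4 rect [ 530.2 -342.1] [57.6 34.8] 18.2
yellow px [468.1 233.6] n 34 z 19.9 rect [ 408.7 -584.3] [83.9  4.6] 8.7
yellow px [252.7 235.6] n 189 z 14.4 rect [397.8  83.9] [34.7 53.4] 67.6
yellow px [ 55.2 267. ] n 40 z 20.8 rect [294.3 697.5] [15.5 28.3] 0.4
yellow px [ 71.4 265.8] n 45 z 21.6 rect [297.9 651.6] [15.5 50.6] 0.4
red px [217.5 160. ] n 10 z 75.7 rect [625.5 183.2] [6.1 9.2] 0.2
red px [509.3 318.9] n 6990 z 129.4 rect [ 171. -660.] [342.  170.3] 0.0
knob px [160.1 185.5] n 226 z 250.3 rect [530.1 283.9] [39.2 42.2] 0.3
```

View pics/w10.png

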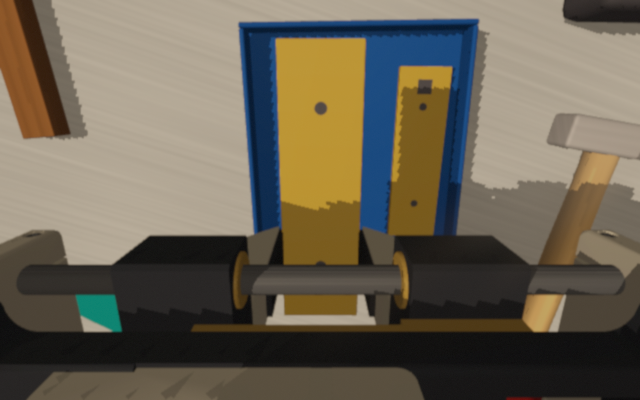

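Wrist view: the plate hangs over the tray's free half, parallel to the marked plate at (425,150). The clip stud and knob have not moved. Lowering it.

Request:
jog_arm:
  commands: "1 0 0 -0.08 0 0 0; 1 0 0 -0.1 0 0 0; 1 0 0 -0.1 0 0 0; 1 0 0 -0.05 0 0 0; 1 0 0 -0.02 0 0 0"

```text
clock: 25.4
position: [0.4641, -0.3654, 0.0117]
ee_rot: [-2.54, 1.848, 0.004]
force: [0.1, -0.3, -1.9]
width: 0.42
```

Request:
jog_arm:
  commands: "1 0 0 0 0 0 0; 1 0 0 0 0 0 0; 1 0 0 0 0 0 0; 1 0 0 0 0 0 0; 1 0 0 -0.01 0 0 0"

```text
clock: 25.9
position: [0.4652, -0.3668, 0.011]
ee_rot: [-2.539, 1.85, -0.003]
force: [0.1, 0.0, -2.6]
width: 0.42
```

Request:
jog_arm:
  commands: "1 0 0 -0.006 0 0 0; 1 0 0 0 0 0 0; 1 0 0 0 0 0 0; 1 0 0 0 0 0 0; 1 0 0 0 0 0 0"

```text
clock: 26.4
position: [0.4646, -0.3663, 0.0083]
ee_rot: [2.539, -1.85, 0.0]
force: [0.9, -0.8, -2.6]
width: 0.422
```

Request:
jog_arm:
  commands: "1 0 0 -0.004 0 0 0; 1 0 0 -0.004 0 0 0; 1 0 0 0 0 0 0; 1 0 0 0 0 0 0; 1 0 0 0 0 0 0"

```text
clock: 26.9
position: [0.4646, -0.3664, 0.006]
ee_rot: [2.539, -1.85, 0.0]
force: [-1.1, 0.7, 1.8]
width: 0.421
```

Contact: the force changed from -2.6 to +1.8 N. Releasing and rising.

Request:
jog_arm:
  commands: "-0.05 0 0 0 0 0 0; -0.05 0 0 0 0 0 0; -0.05 0 0 0 0 0 0; -0.05 0 0 0.03 0 0 0; -0.05 0 0 0.1 0 0 0"

```text
clock: 27.4
position: [0.4629, -0.3652, 0.0433]
ee_rot: [2.539, -1.849, -0.008]
force: [0.9, -0.0, 1.1]
width: 0.524
```

Request:
jog_arm:
  commands: "-0.05 0 0 0.14 0 0 0; -0.05 0 0 0.14 0 0 0; -0.05 0 0 0.14 0 0 0; -0.05 -0.1 0 0.1 0 0 0; -0.05 -0.1 0 0 0 0 0"

```text
clock: 27.9
position: [0.4067, -0.3675, 0.206]
ee_rot: [2.541, -1.848, 0.014]
force: [-0.6, -0.8, -0.5]
width: 0.523
```

Request:
jog_arm:
  commands: "-0.05 -0.1 0 0 0 0 0; -0.05 0 0 0 0 0 0; -0.05 0 0 0 0 0 0; -0.05 0 0 0 0 0 0; -0.05 0 0 0 0 0 0"

```text
clock: 28.4
position: [0.3757, -0.366, 0.2009]
ee_rot: [-2.54, 1.848, -0.001]
force: [0.5, -0.5, -1.0]
width: 0.527
```

```bash
python3 - <<'E'
from h import *
w=grab('wrist','w11');grab('top')
s=status.observe();print(s['position'],s['force'],s['width']*92,s['clock'])
H,S,V=cv2.split(cv2.cvtColor(w['pixels'],cv2.COLOR_RGB2HSV));P=cloud(w)
m=((H>16)&(H<30)&(S>120)&(V>70)).astype(np.uint8);m[225:]=0
from m2 import rects
rects(w,m,.010)
n,l,st,c=cv2.connectedComponentsWithStats(m)
for i in range(1,n):
    if st[i,4]>300:
        p=P[l==i];p=p[abs(p[:,2]-.012)<.02]
        if len(p)>50:print(c[i],len(p),np.median(p[:,2]),np.percentile(p[:,2],[5,95]))
E
python3 m.py|grep -E 'red|knob|yellow'
```

```text
[ 0.37531518 -0.36603278  0.20066443] [0.46444435 0.04714512 0.62969179] 48.86501121037496 28.5
px [555. 121.] ctr [ 502.6 -583.2] size [138.9  29.7] ang 8.93
px [426.  63.] ctr [ 509.6 -433.9] size [121.7  40.6] ang 17.29
px [348.  64.] ctr [ 485.4 -359.4] size [121.6  39.7] ang 17.75
px [39. 29.] ctr [424.4 -59.4] size [55.9 21. ] ang 26.55
[35.38647343 28.42028986] 1030 0.018811508118514293 [0.01377234 0.02078411]
[348.02583676  63.5020552 ] 5097 0.010437778585629625 [0.00914704 0.01172044]
[426.04123911  63.29661181] 5141 0.010516216523602274 [0.00914836 0.0117996 ]
[556.0917405  116.40240069] 3486 0.023499649668089394 [0.01390799 0.02648832]
yellow px [492.  100.6] n 19 z 156.3 rect [ 785.1 -614.1] [ 7.2 18.9] 18.8
yellow px [417.4 198.8] n 501 z 8.9 rect [ 517.5 -430.6] [135.2  37.3] 17.3
yellow px [393.5 206.5] n 502 z 9.2 rect [ 492.4 -356.1] [134.7  36.7] 17.6
yellow px [462.4 190.1] n 25 z 22.2 rect [ 540.3 -568.5] [ 9.3 37.5] 89.2
yellow px [252.7 235.5] n 190 z 14.3 rect [398.   83.8] [34.7 53.9] 67.6
yellow px [ 55.2 267. ] n 46 z 22.1 rect [295.8 698.2] [15.9 27.1] 9.8
yellow px [ 74.4 265.6] n 30 z 20.5 rect [299.4 639.7] [12.4 25.3] 0.4
red px [217.5 160. ] n 10 z 77.0 rect [625.3 182.8] [6.1 9.2] 0.2
red px [510.8 318.5] n 6624 z 129.7 rect [ 170.7 -659.9] [341.9 171.6] 0.4
knob px [160.  185.5] n 225 z 250.2 rect [530.1 284. ] [39.2 42.2] 0.3
```

The plate lies flat (top at 10.4 mm, same as the marked plate) at (492.4,-356.1), parallel to it. The marked plate, knob, stud and match box are where they were, and the gripper is clear. Handing in.

```bash
python3 -c "
from cell import arm
print(arm.sign_off())"
```

```text
the job is handed in; nothing more can be done
None
```

The job is handed in at about 28.5 s of the 72 s. The plate went through load, clip, press, unclip and tray in that order; no verdict is reported.

**What I did:**
- **Load and clip:** I took the plate from the offcut, slid it in under the die and set it on the bed. The clip already stood clear at about 1.5 rad, so I only swung it on.
- **Press:** I pushed the knob down until the ram met its stop, reading 24 N with the fingertips at z 0.234 m, and let it come back up.
- **Unload:** I swung the clip back to about 1.5 rad, drew the plate out the front and laid it in the tray's free half.

**Last checks:**
- **Plate in the tray:** its top is at about 10.4 mm, level with the marked plate. Its centre is about 25 mm from the tray's centre on the free side, and it lies parallel to the marked plate.
- **Press:** the knob top is at 250 mm, so the ram is up. The clip stud is where it was at the start.
- **Other items:** the marked plate and match box read the same to within a millimetre, and the gripper touches nothing. I did not measure the other bystanders at the end.

**Failed or disagreeing checks:**
- **Press pose:** the top and wrist cameras differed by about 2 mm, so the plate's sideways home position read 1.5–2.5 mm off the nominal. I put that down to calibration, because its edge met the pins.
- **Held-plate tilt:** two tilt fits made with the plate under the boss were meaningless. I relied on the force and opening readings there instead.
- **Last picture:** the final wrist picture went over the 12-picture limit, so that check was made from numbers only.

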